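# Unlatch the off-cut bin and hold its gate open

## Task

Hold the off-cut bin's gate open so that a colleague can slide the blocks out: squeeze the guard catch (the two square posts across the gate, near its hinge) fully together first, then squeeze the bolt catch (the two round posts along the gate), and then take the gate's tall handle and swing it towards you past its detent until it stands about square to the bin. The gate swings back if let go, so finish while still holding it wide open by the handle, and do not disturb the blocks in the bin or the things around it.

Things in the scene. Friction and masses are not known exactly. Their poses are not given: they have to be found in the camera images.
- bin: Fixed plywood off-cut bin, open at the top, 300 mm wide over the hinge post, 218 mm deep, walls 86 mm high, turned up to 0.22 rad. Origin on the bench at the middle of its front; x points into the bin (away from the robot), y to the hinge (left). A slatted gate with a flat wooden top plate (top at z = 86 mm) closes the front; opening, it sweeps the bench to 225 mm from the hinge.
- gate (a joint): Gate angle, rad: 0 shut, grows as the free (right) end swings towards the robot, stop at 1.75; 1.57 is square to the bin. Locked until the bolt is drawn. A return spring (0.35 N m per rad) closes it; a ball detent between about 0.2 and 0.9 rad resists with up to 6 N felt at the handle. If let go wide open it swings back and rests against the detent at about 0.94 rad.
- gate_hinge (a point): Point on the gate's upright hinge axis at the top plate's height (z = 86 mm), 108 mm along the bin's +y from its origin. Its frame turns with the gate: y points along the gate from the free end to the hinge, x away from the robot when shut.
- guard_grip (a point): Middle of the guard catch, 40 mm above the top plate (z = 126 mm), 40 mm from the hinge along the gate. Two upright square steel posts, 12 mm thick, tops 51 mm above the plate, stand across the gate 22 mm either side of this point along its frame's x (56 mm over the outsides). They are bare from 15 mm above the plate up. Frame: the gate's (x across, y along it).
- guard (a joint): How far each guard post has moved inward, m: 0 to 0.011 (fully squeezed, 34 mm over the outsides). Both posts move inward together, about 6 N of squeeze, and stay where they are left. Shut, a flat tongue on the front post blocks the bolt catch; it is clear from 0.007 on.
- bolt_grip (a point): Middle of the bolt catch, 40 mm above the top plate (z = 126 mm), 115 mm from the hinge along the gate. Two upright round steel posts, 12 mm in diameter, tops 51 mm above the plate, stand in line with the gate 22 mm either side of this point along its frame's y (56 mm over the outsides). They are bare from 15 mm above the plate up. Frame: the gate's (x across, y along it).
- bolt (a joint): How far each bolt post has moved inward, m: 0 to 0.011 (fully squeezed, 34 mm over the outsides). Both posts move inward together, about 6 N of squeeze, and stay where they are left. It frees the gate from about 0.008 on; it cannot be squeezed while the guard is unsqueezed.
- handle: Upright round steel handle post, 16 mm in diameter and 80 mm tall, that turns freely on its own axis (a roller grip) on the gate's top plate near its free end; origin at its foot, on the plate (z = 86 mm).
- handle_grip (a point): Point to grip on the handle's axis, 67 mm above the top plate (z = 153 mm), 13 mm below its top; in the gate's frame at gate_hinge it lies 188 mm along -y and 12 mm along +x. The post turns freely about its axis, so the fingers need not turn with the gate.
- pine_block: Loose pine block, 40x70x22 mm, lying in the bin behind the gate; origin at the centre of its underside. Leave alone.
- brown_offcut: Loose hardwood off-cut, 30x120x20 mm, lying in the bin behind the gate; origin at the centre of its underside. Leave alone.
- gauge: Loose wooden marking gauge, 60x200x70 mm, on the bench to the right of the bin; origin at the centre of its underside. Leave alone.
- sander: Loose cork sanding block, 62x107x27 mm, on the bench to the left; origin at the centre of its underside. Leave alone.
- dish: Loose round steel dish of screws, 115 mm across, 28 mm high, on the bench to the left; origin at the centre of its underside. Leave alone.
- glue: Loose white glue bottle, 46 mm across, 101 mm tall, standing on the bench to the right of the bin; origin at the centre of its underside. Leave alone.

How it is judged:
By the outcome, as a careful person would: the job done as asked, in the order asked, and still so for the second after the job is handed in, while the arm keeps its last pose, push and grip.
It also fails if it takes over 58 s, if anything falls off the work surface, if the arm or the gripper's body presses on something with over 40 N, if the wrist force passes 120 N, or if a joint passes its speed limit or range.

## Robot

A 6-joint arm with a two-finger parallel gripper is mounted at the origin on a cart in front of the work surface, level with it; the furniture and walls round the work are solid. World frame = base frame: x ahead of the robot, y to its left, z up, the work surface at z = 0. Lengths are in m, angles in degrees, forces in N, time in s.
With the tool pointing down it reaches from about 0.4 to 0.825 m from the base axis. Payload 7 kg.
Tool frame: the origin (TCP) lies midway between the tips of the shut fingers; the grasp point (between the pads) lies 19 mm behind it; z points along the fingers, y is the direction in which the jaws open and shut (so a half turn about z gives the same grasp; the last joint's range is limited). The gripper opens to 88 mm and grips with 3 to 60 N. Pads are 19 mm wide; open, the fingers measure 130 mm over their backs; the gripper's body (78 mm by 193 mm) begins 47 mm behind the grasp point.
Start: joints at [87.726, 20.546, 0.682, 0, -70.136, -16.507], TCP at [0.217, 0.639, 0.227] pointing down, gripper open.
Joint ranges: [-176.03, 176.03], [-82.01, 121.73], [-58.28, 71.71], [-173.87, 95.51], [-174.79, -0.11], [-173.66, 173.66]. Speed limits (degrees/s): [136.94, 136.94, 172.46, 180, 180, 180].

## Interface

Orientations are given as a 3x3 rotation matrix whose columns are the frame's x, y, z axes.
In Python, from rig import robot gives the robot as it stands. Calls block until the motion is done:
- robot.goto(position, orientation): joint-space move of the TCP to a pose.
- robot.servo_line(position, ori=None, speed=0.15): straight line of the TCP; ori=None keeps the orientation; speed is the mean speed in m/s.
- robot.movej(angles): joint-space move.
- robot.move_gripper(opening): opening from 0.0 (shut) to 1.0 (fully open); the grip force is fixed at half the most; returns when the fingers have stopped.
- robot.dwell(seconds).
- robot.ik(position, orientation): joint angles nearest the present ones, or None.
- robot.grab_frame(name): name is "scene" or "side" or "wrist"; returns (picture, depth): 384x512x3 uint8, red, green, blue; 384x512 float32, m along the optical axis (not along the pixel's ray), 0 where there is no reading.
- robot.camera_info(name): a dict with "vfov" (degrees; the focal length in pixels is half the picture's height over the tangent of half this angle, whatever the lens; pixels are square), "cx", "cy" (the principal point, pixels), "k1" (the pictures are not rectified: a ray, as slopes to the right and down, at radius r is drawn at 1 + k1 r^2 times it, then the intrinsics apply), "view" (4x4, takes a point from world to camera coordinates); the wrist camera has in their place "T_tool_cam" (4x4, takes a point from camera to tool coordinates, whose origin is the TCP and whose axes are the flange's). Camera axes: x right, y down, z forward; pixel columns grow to the right and rows downward; lengths in m; the calibration is good to about 2 mm. A picture is of the moment at which its call begins: read the wrist's pose just before it. camera_info takes no time and is no camera call.
A pose or a line that the arm cannot do raises robot.Unreachable and nothing moves.
- robot.job_done(): hands the job in, once; it reports no verdict.
Readings, each from a call of its own:
- robot.read_t(): time.
- robot.read_qpos(): joint angles.
- robot.read_qvel(): joint speeds.
- robot.read_effort(): joint torques, N m.
- robot.read_position(): TCP position.
- robot.read_tcp_rot(): TCP orientation.
- robot.read_force(): force on the tool from outside, world axes, zero at the start.
- robot.read_ft_torque(): the same for the moment, N m.
- robot.read_grip_width(): opening from 0.0 (shut) to 1.0 (fully open).
Only numpy, scipy, OpenCV 4.12 (cv2) and the standard library are available. Lean on these libraries where they do the work, as an engineer would, in place of code of your own. Each camera call takes 0.05 s, during which the arm holds its last target.

## Working session

There is one attempt and no reset: what is moved stays moved. The work goes in short steps, each a Python script; the robot and the scene stay as the last script left them, time stands still between calls to the robot, and variables do not carry over. Pictures are saved under pics/ and viewed, and the job is handed in when it is done.

```bash
ls; mkdir -p pics
python3 - <<'E'
from rig import robot
import cv2,numpy as np
for n in ["scene","side","wrist"]:
    p=robot.read_position();R=robot.read_tcp_rot()
    im,d=robot.grab_frame(n); cv2.imwrite(f"pics/{n}0.png",im[:,:,::-1]); np.savez(f"pics/{n}0.npz",im=im,d=d,p=p,R=R)
    print(n,robot.camera_info(n),(d>0).mean())
print(robot.read_t(),p,R)
E
```

```text
pics
scene {'vfov': 48.81590973932292, 'cx': 261.6472204030823, 'cy': 187.4015898490507, 'k1': -0.08177297542524707, 'view': array([[ 0.88938362, -0.4570971 ,  0.00768264, -0.52543972],
       [-0.34587166, -0.68376904, -0.64252058,  0.25579424],
       [ 0.29894744,  0.56879007, -0.76622991,  1.15451576],
       [ 0.        ,  0.        ,  0.        ,  1.        ]])} 0.9864451090494791
side {'vfov': 53.05810303542219, 'cx': 258.0144877901545, 'cy': 195.8815227729822, 'k1': -0.04570203980550842, 'view': array([[ 0.99996097,  0.00872123, -0.00141478, -0.54958253],
       [ 0.00178373, -0.35610688, -0.93444353,  0.11607305],
       [-0.00865331,  0.93440453, -0.35610853,  1.33284385],
       [ 0.        ,  0.        ,  0.        ,  1.        ]])} 0.7548268636067709
wrist {'vfov': 70.85938431471408, 'cx': 256.22449306935846, 'cy': 189.7018040493683, 'k1': -0.026138280975266513, 'T_tool_cam': array([[-2.38366122e-04, -9.58828470e-01, -2.83985754e-01,
         7.72323024e-02],
       [ 9.99999665e-01, -6.19860391e-06, -8.18430647e-04,
         1.02174678e-03],
       [ 7.82974290e-04, -2.83985854e-01,  9.58828150e-01,
        -1.58135848e-01],
       [ 0.00000000e+00,  0.00000000e+00,  0.00000000e+00,
         1.00000000e+00]])} 0.9960123697916666
0.15 [0.21722727 0.63864048 0.22574281] [[ 9.46698906e-01 -3.22119652e-01 -3.34593297e-04]
 [-3.22119793e-01 -9.46697827e-01 -1.43680628e-03]
 [ 1.46064792e-04  1.46800206e-03 -9.99998912e-01]]
```

View pics/scene0.png

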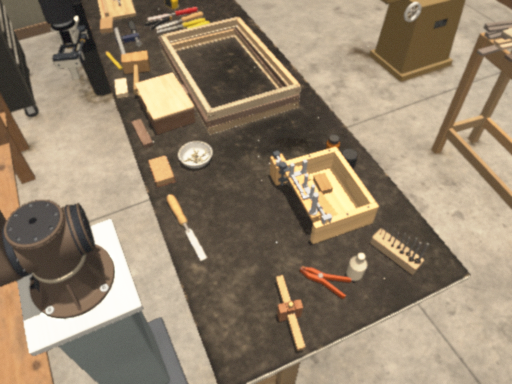

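View pics/side0.png

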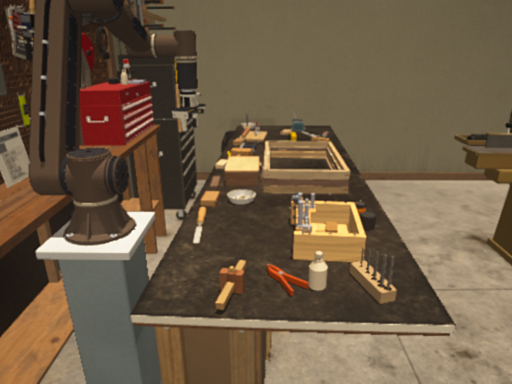

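View pics/wrist0.png

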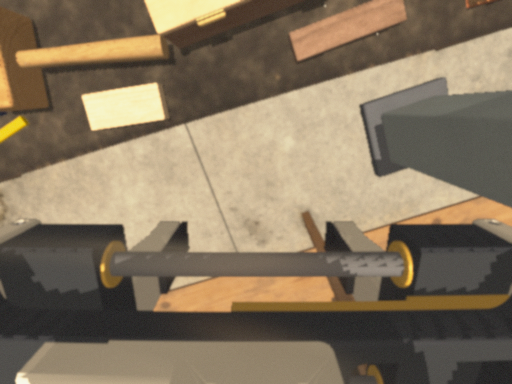

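The scene view shows the bin around (325,190), with the gate on its left side running from the hinge at (275,165) to the free end at (320,225). In the side view the bin is at (328,230). Next I'll get coarse positions from depth.

```bash
cat > h.py <<'E'
import numpy as np,cv2
from rig import robot
def K(ci):
    f=192/np.tan(np.radians(ci['vfov']/2)); return np.array([[f,0,ci['cx']],[0,f,ci['cy']],[0,0,1.]]), np.array([ci['k1'],0,0,0,0.])
def camT(name,p=None,R=None):
    ci=robot.camera_info(name)
    if 'view' in ci: return np.linalg.inv(ci['view'])
    T=np.eye(4);T[:3,:3]=R;T[:3,3]=p
    return T@ci['T_tool_cam']
def rays(name,uv):
    k,d=K(robot.camera_info(name))
    x=cv2.undistortPoints(np.float64(uv).reshape(-1,1,2),k,d)[:,0]
    return np.c_[x,np.ones(len(x))]
def plane(name,uv,z,p=None,R=None):
    T=camT(name,p,R); r=rays(name,uv)@T[:3,:3].T; o=T[:3,3]
    return o+r*((z-o[2])/r[:,2])[:,None]
def cloud(name,d,p=None,R=None):
    v,u=np.mgrid[:384,:512]; T=camT(name,p,R)
    r=rays(name,np.c_[u.ravel(),v.ravel()])*d.reshape(-1,1)
    return (r@T[:3,:3].T+T[:3,3]).reshape(384,512,3)
def proj(name,P,p=None,R=None):
    T=np.linalg.inv(camT(name,p,R)); k,d=K(robot.camera_info(name))
    return cv2.projectPoints(np.float64(P).reshape(-1,1,3),cv2.Rodrigues(T[:3,:3])[0],T[:3,3],k,d)[0][:,0]
E
python3 - <<'E'
from h import *
for n,b in [("scene",(255,130,440,270)),("side",(280,180,400,310))]:
    z=np.load(f"pics/{n}0.npz"); P=cloud(n,z['d'])
    x0,y0,x1,y1=b
    cv2.imwrite(f"pics/{n}0c.png",cv2.resize(z['im'][y0:y1,x0:x1,::-1],None,fx=4,fy=4,interpolation=cv2.INTER_CUBIC))
    Q=P[y0:y1,x0:x1].reshape(-1,3); Q=Q[(Q[:,2]>.075)&(Q[:,2]<.2)]
    for lo,hi in[(.078,.094),(.1,.14),(.142,.18)]:
        q=Q[(Q[:,2]>lo)&(Q[:,2]<hi)]
        print(n,lo,len(q),q.min(0),q.max(0),q.mean(0))
        if lo<.09: print(cv2.minAreaRect(np.float32(q[:,:2])))
E
```

```text
scene 0.078 1847 [ 0.65313655 -0.40370429  0.07800778] [0.88099831 0.09752807 0.09398454] [ 0.76055263 -0.0955679   0.08641372]
((0.766218364238739, -0.1530071496963501), (0.4987994432449341, 0.22501297295093536), 89.30883026123047)
scene 0.1 500 [ 0.66641846 -0.40418035  0.10011563] [0.87610761 0.0970825  0.13995515] [ 0.71263427 -0.11684537  0.11336972]
scene 0.142 53 [ 0.66679459 -0.15937837  0.14200327] [ 0.70170226 -0.06192608  0.17146726] [ 0.67397624 -0.15169381  0.15902271]
side 0.078 1096 [ 0.65245469 -0.40527855  0.07803467] [0.87891217 0.08815445 0.09399387] [ 0.77471923 -0.14230609  0.08600586]
((0.7654419541358948, -0.15854275226593018), (0.4928024113178253, 0.22570742666721344), 89.82154846191406)
side 0.1 417 [ 0.66632137 -0.40604901  0.10007057] [0.87568852 0.09159977 0.13983578] [ 0.72592624 -0.16014484  0.11499368]
side 0.142 51 [ 0.66632843 -0.16104211  0.14202152] [ 0.68067378 -0.14122169  0.16897531] [ 0.67380117 -0.15524988  0.15630695]
```

View pics/scene0c.png

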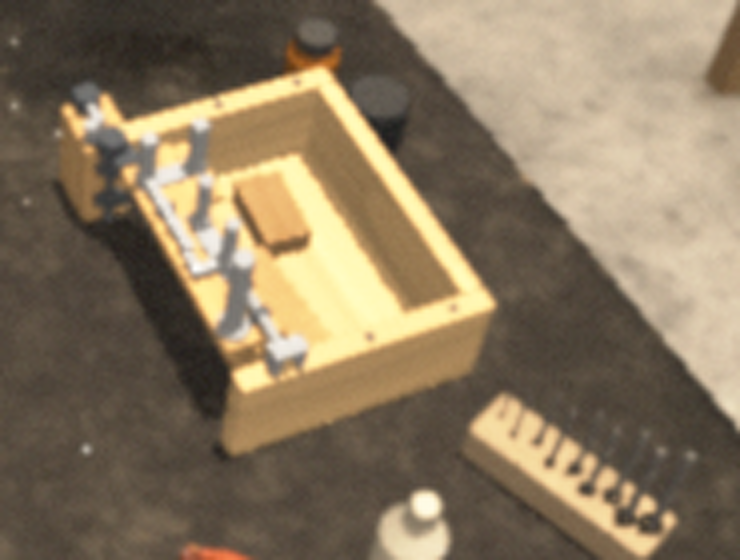

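Handle ≈ (0.674,-0.153). The bin is nearly axis-aligned, with its front at x≈0.66. I'll move the wrist camera over the gate.

Run:
```python
from h import *
def Rz(a):
    a=np.radians(a); return np.array([[np.cos(a),np.sin(a),0],[np.sin(a),-np.cos(a),0],[0,0,-1.]])
for a in (0,90,180,270): print(a,robot.ik([.66,-.05,.36],Rz(a)))
```

```text
0 [ 12.51221451  16.55383234  11.92358584   0.         -85.3697535
  77.48778549]
90 [ 12.51221451  16.55383234  11.92358584   0.         -85.3697535
 167.48778549]
180 [  12.51221451   16.55383234   11.92358584    0.          -85.3697535
 -102.51221451]
270 [ 12.51221451  16.55383234  11.92358584   0.         -85.3697535
 -12.51221451]
```

```bash
cat >> h.py <<'E'
def Rz(a):
    a=np.radians(a); return np.array([[np.cos(a),np.sin(a),0],[np.sin(a),-np.cos(a),0],[0,0,-1.]])
def shot(name,tag):
    p=robot.read_position();R=robot.read_tcp_rot()
    im,d=robot.grab_frame(name); cv2.imwrite(f"pics/{tag}.png",im[:,:,::-1]); np.savez(f"pics/{tag}.npz",im=im,d=d,p=p,R=R)
    return im,d,p,R
E
python3 - <<'E'
from h import *
robot.goto([.66,-.05,.36],Rz(270)); robot.dwell(.2)
shot("wrist","w1"); print(robot.read_t(),robot.read_position(),robot.read_force())
E
```

```text
3.3167 [ 0.66004342 -0.04957282  0.35994005] [-0.41299834 -0.63086077 -0.31322953]
```

View pics/w1.png

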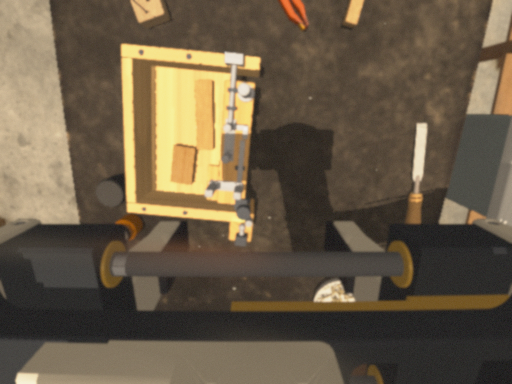

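The wrist view shows the whole bin: corners about (122,45), (260,60), (125,215), (250,235). The gate is on the right edge, with the handle near (243,90) and the guard near (225,187). Next I'll measure the post tops from the depth cloud.

Run:
```python
from h import *
z=np.load("pics/w1.npz"); p,R=z['p'],z['R']; P=cloud("wrist",z['d'],p,R)
cv2.imwrite("pics/w1c.png",cv2.resize(z['im'][35:245,180:270,::-1],None,fx=2.8*2,fy=2.8,interpolation=cv2.INTER_CUBIC) if 0 else cv2.rotate(cv2.resize(z['im'][40:250,170:270,::-1],None,fx=3.8,fy=3.8,interpolation=cv2.INTER_CUBIC),cv2.ROTATE_90_CLOCKWISE))
M=np.zeros((384,512),bool);M[35:225,100:275]=1
Z=P[...,2]
for lo,hi in[(.128,.145),(.155,.175)]:
    m=(M&(Z>lo)&(Z<hi)).astype(np.uint8)
    n,l,s,c=cv2.connectedComponentsWithStats(m)
    for i in range(1,n):
        if s[i,4]>4:
            q=P[l==i]; print(lo,s[i],c[i].round(1),q.mean(0).round(4),q.min(0).round(3),q.max(0).round(3))
m=(M&(Z>.079)&(Z<.093)); q=P[m]
print(cv2.minAreaRect(np.float32(q[:,:2])),np.median(q[:,2]), np.median(Z[100:150,280:400]))
```

```text
0.128 [223 123   9   9  58] [227.3 127.3] [ 0.7002 -0.1041  0.1362] [ 0.695 -0.11   0.129] [ 0.706 -0.099  0.139]
0.128 [221 154   9   9  62] [225.3 158.3] [ 0.7045 -0.0607  0.1358] [ 0.699 -0.066  0.128] [ 0.711 -0.055  0.139]
0.128 [205 188   9   9  76] [208.9 192.1] [ 0.7303 -0.0102  0.1357] [ 0.725 -0.015  0.129] [ 0.736 -0.004  0.138]
0.128 [233 190   9  10  74] [237.  194.6] [ 0.6887 -0.0062  0.1357] [ 0.683 -0.011  0.128] [0.695 0.001 0.139]
0.155 [238  83  13  14 138] [243.6  89.6] [ 0.6757 -0.1513  0.1658] [ 0.668 -0.159  0.156] [ 0.683 -0.144  0.168]
((0.7632271647453308, -0.07724091410636902), (0.27139806747436523, 0.21705462038516998), 85.0315170288086) 0.08596514731165134 -0.0002699108785587656
```

View pics/w1c.png

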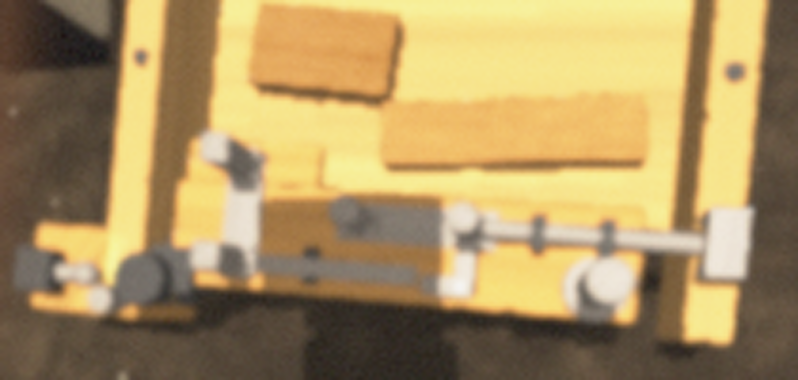

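Yaw ≈ -5.4°. The guard is at (0.7095,-0.0082), the bolt at (0.7024,-0.0824) and the handle at (0.6757,-0.1513), and the spacings agree with the brief. Next I'll check the hinge area height, compute the frames and check IK along the arc.

```bash
cat >> h.py <<'E'
G=np.array([.7095,-.0082]);B=np.array([.7024,-.0824]);H0=np.array([.6757,-.1513])
th=np.degrees(np.mean([np.arctan2(-(G-B)[0],(G-B)[1]),np.arctan2(-.0040,.0416)]))
def fr(t): t=np.radians(t); return np.array([np.cos(t),np.sin(t)]),np.array([-np.sin(t),np.cos(t)])
ex,ey=fr(th)
HG=H0-(-.188*ey+.012*ex)
def hp(g,off=th):
    x,y=fr(th-np.degrees(g)); return HG-.188*y+.012*x
E
python3 - <<'E'
from h import *
print(th,HG,(G-HG)@ey,(B-HG)@ey)
z=np.load("pics/w1.npz"); P=cloud("wrist",z['d'],z['p'],z['R'])
q=P[205:225,230:260].reshape(-1,3); q=q[q[:,2]>.09]; print(q.max(0),q.min(0),np.median(q,0))
for g in np.linspace(0,1.65,8):
    print(round(g,2),hp(g).round(3),[None if (j:=robot.ik([*hp(g),.134],Rz(a))) is None else np.round(j,0) for a in (270+th-np.degrees(g),270+th-np.degrees(g)/2)])
E
```

```text
-5.479081741983548 [0.68170551 0.03698684] -0.04232650316581192 -0.11686541718518817
[0.69773979 0.05907737 0.51804822] [ 0.66015162 -0.12744559  0.09001949] [0.67893468 0.03577118 0.10350234]
0.0 [ 0.676 -0.151] [array([  3.,  26.,  -4.,   0., -60.,  -9.]), array([  3.,  26.,  -4.,   0., -60.,  -9.])]
0.24 [ 0.632 -0.145] [array([  4.,  22., -10.,   0., -58., -23.]), array([  4.,  22., -10.,   0., -58., -17.])]
0.47 [ 0.591 -0.128] [array([  6.,  18., -16.,   0., -56., -39.]), array([  6.,  18., -16.,   0., -56., -25.])]
0.71 [ 0.555 -0.102] [array([  9.,  15., -21.,   0., -55., -55.]), array([  9.,  15., -21.,   0., -55., -35.])]
0.94 [ 0.526 -0.069] [array([ 14.,  12., -25.,   0., -53., -73.]), array([ 14.,  12., -25.,   0., -53., -46.])]
1.18 [ 0.505 -0.029] [array([ 19.,   9., -28.,   0., -53., -92.]), array([ 19.,   9., -28.,   0., -53., -58.])]
1.41 [0.495 0.014] [array([  24.,    8.,  -29.,    0.,  -53., -111.]), array([ 24.,   8., -29.,   0., -53., -70.])]
1.65 [0.494 0.058] [array([  29.,    9.,  -29.,    0.,  -53., -129.]), array([ 29.,   9., -29.,   0., -53., -82.])]
```

Run:
```python
from h import *
Rg=Rz(270+th)
robot.move_gripper(1.0)
robot.goto([*G,.20],Rg)
robot.servo_line([*G,.107],speed=.08)
print(robot.read_position(),robot.read_force())
robot.move_gripper(0.0)
print("w",robot.read_grip_width()*88,robot.read_force(),robot.read_t())
robot.dwell(.3)
print("w",robot.read_grip_width()*88)
robot.move_gripper(.9)
robot.servo_line([*G,.215],speed=.12)
robot.goto([.66,-.05,.33],Rg); robot.dwell(.1)
im,d,p,R=shot("wrist","w2")
P=cloud("wrist",d,p,R);Z=P[...,2]
M=np.zeros((384,512),bool);M[20:225,100:290]=1
for lo,hi in[(.128,.145),(.155,.175)]:
    n,l,s,c=cv2.connectedComponentsWithStats((M&(Z>lo)&(Z<hi)).astype(np.uint8))
    for i in range(1,n):
        if s[i,4]>20: print(lo,c[i].round(1),P[l==i].mean(0).round(4))
print(robot.read_t())
```

```text
[ 0.70993399 -0.00818278  0.10771029] [ 0.53553044 -0.21567891 -0.22337797]
w 33.10305738916564 [ 2.76074628 -2.00154588  0.14322733] 6.475
w 32.82864986778181
0.128 [220.9 132.5] [ 0.6993 -0.104   0.1364]
0.128 [222. 166.] [ 0.7037 -0.0607  0.1362]
0.128 [215.2 203.5] [ 0.72   -0.0094  0.1357]
0.128 [231.  203.4] [ 0.6983 -0.0073  0.1357]
0.155 [234.2  89.8] [ 0.6745 -0.1513  0.1655]
9.5
```

View pics/w2.png

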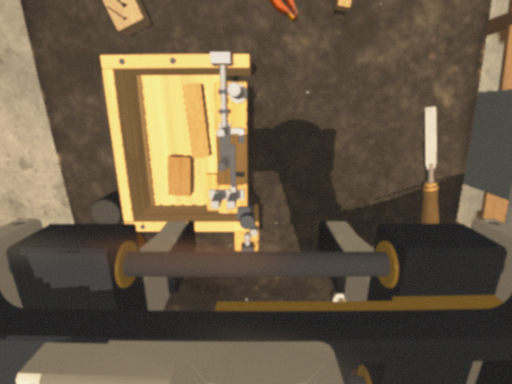

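The guard is fully squeezed: its posts, at (215,203) and (231,203), are 22 mm apart. The bolt is next.

Run:
```python
from h import *
B=np.array([.7019,-.0824]); Rb=Rz(360+th)
robot.move_gripper(.77)
robot.goto([*B,.20],Rb)
robot.servo_line([*B,.109],speed=.08)
print(robot.read_position(),robot.read_force())
robot.move_gripper(0.0)
robot.dwell(.3)
print("w",robot.read_grip_width()*88,robot.read_force(),robot.read_t())
robot.move_gripper(.70)
robot.servo_line([*B,.24],speed=.12)
robot.goto([.66,-.05,.33],Rz(270+th)); robot.dwell(.1)
im,d,p,R=shot("wrist","w3")
P=cloud("wrist",d,p,R);Z=P[...,2]
M=np.zeros((384,512),bool);M[20:225,100:290]=1
for lo,hi in[(.128,.145),(.155,.175)]:
    n,l,s,c=cv2.connectedComponentsWithStats((M&(Z>lo)&(Z<hi)).astype(np.uint8))
    for i in range(1,n):
        if s[i,4]>20: print(lo,c[i].round(1),P[l==i].mean(0).round(4))
print(robot.read_t())
```

```text
[ 0.70234764 -0.08239833  0.10972372] [-0.8296144  -1.23671657  0.25599483]
w 31.777261620911997 [-1.53513373  5.77030262  3.4493912 ] 13.6917
0.128 [222.1 141. ] [ 0.7002 -0.0933  0.1365]
0.128 [222.6 157.7] [ 0.7024 -0.0715  0.136 ]
0.128 [215.9 203.3] [ 0.7199 -0.0095  0.1358]
0.128 [231.9 203.4] [ 0.698  -0.0071  0.1355]
0.155 [235.1  89.9] [ 0.6743 -0.1513  0.1655]
17.2583
```

View pics/w3.png

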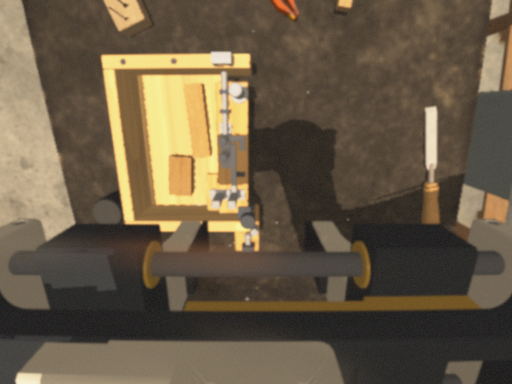

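The bolt is fully squeezed, with posts 22 mm apart at (222,141) and (222,158). Next: grip the handle and start the swing.

Run:
```python
from h import *
H=np.array([.6750,-.1513]); d=H-H0
robot.move_gripper(.65)
robot.goto([*H,.225],Rz(270+th))
robot.servo_line([*H,.134],speed=.1)
print(robot.read_position(),robot.read_force())
robot.move_gripper(0.0); robot.dwell(.2)
print("w",robot.read_grip_width()*88,robot.read_force(),robot.read_t())
for g in (.06,.12,.2):
    robot.servo_line([*(hp(g)+d),.134],Rz(270+th-np.degrees(g)),speed=.06)
    print(g,robot.read_position()[:2]-hp(g)-d,robot.read_force().round(1),robot.read_grip_width()*88,robot.read_t())
```

```text
[ 0.67555732 -0.1513267   0.13485932] [ 0.14607024  0.03643768 -0.44574608]
w 15.21676130897743 [0.08727155 0.36026996 0.03371604] 20.2667
0.06 [-5.38096930e-05  7.07603058e-05] [-0.2 -0.5 -0.7] 15.564959432744415 20.6083
0.12 [2.06612413e-04 9.33316654e-05] [ 0.6  0.6 -1.1] 15.194619689430336 20.95
0.2 [4.85444583e-04 5.27784461e-05] [ 1.5  1.1 -1.2] 15.420370300549804 21.35
```

Run:
```python
from h import *
H=np.array([.6750,-.1513]); d=H-H0
for g in np.r_[np.arange(.3,1.51,.1),1.58]:
    robot.servo_line([*(hp(g)+d),.134],Rz(270+th-np.degrees(g)),speed=.08)
    f=robot.read_force()
    print(round(g,2),(robot.read_position()[:2]-hp(g)-d).round(4),f.round(1),round(robot.read_grip_width()*88,1),robot.read_t())
    if np.linalg.norm(f)>35: print("STOP");break
for n in("scene","side","wrist"): shot(n,n+"4")
s=np.hstack([cv2.resize(cv2.imread("pics/scene4.png")[110:300,150:450],None,fx=1.3,fy=1.3),cv2.resize(cv2.imread("pics/side4.png")[130:320,180:420],(300,247))])
s=cv2.resize(s,None,fx=1.15,fy=1.15); print(s.shape); cv2.imwrite("pics/c4.png",s)
```

```text
0.3 [ 0.0004 -0.    ] [ 1.4  0.4 -1.5] 15.5 21.7333
0.4 [0.0001 0.0002] [ 3.   1.1 -4.4] 15.6 22.1167
0.5 [0.0001 0.0003] [ 3.   1.5 -3.8] 15.1 22.5
0.6 [0.0001 0.0004] [ 3.7  1.7 -4.4] 15.5 22.8833
0.7 [-0.0001  0.0007] [ 2.   6.4 -3.6] 15.6 23.2667
0.8 [0.0002 0.0007] [ 2.7  3.4 -4.3] 15.3 23.65
0.9 [0.0008 0.0002] [ 4.   1.3 -5.6] 14.9 24.0333
1.0 [0.0009 0.0001] [ 4.7  0.  -6. ] 15.5 24.4167
1.1 [0.001 0.   ] [ 5.2  0.  -6.2] 15.2 24.8
1.2 [ 0.001 -0.   ] [ 5.5  0.5 -6.9] 15.4 25.1833
1.3 [ 0.001  -0.0002] [ 6.3 -1.2 -8.7] 15.3 25.5667
1.4 [ 0.001  -0.0003] [ 6.5 -2.  -7.2] 15.3 25.95
1.5 [ 0.001  -0.0004] [ 6.2 -2.6 -6.4] 15.2 26.3333
1.58 [ 0.001  -0.0006] [ 6.2 -2.8 -5.8] 15.7 26.675
(284, 793, 3)
```

View pics/c4.png

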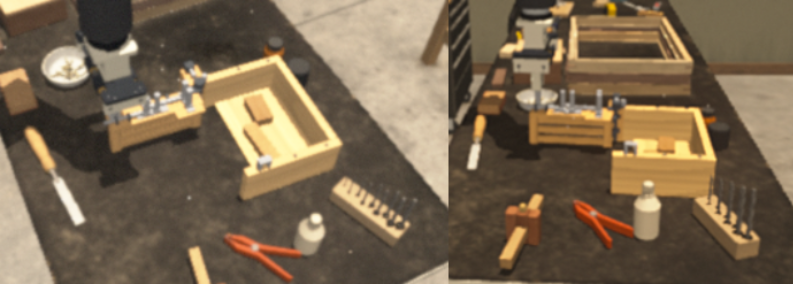

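View pics/wrist4.png

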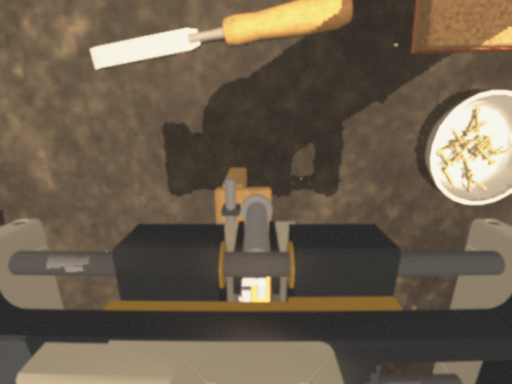

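The gate stands open, held at the handle: around (155,120) in the left panel and (570,120) in the right. The wrist view shows the handle between the pads at (257,215). I'll do a quick check of the gate angle, and of whether the other things stayed put, before handing in.

Run:
```python
from h import *
for n in("scene","side"):
    z=np.load(f"pics/{n}4.npz"); P=cloud(n,z['d']).reshape(-1,3)
    q=P[(P[:,0]>.53)&(P[:,0]<.66)&(P[:,1]>-.05)&(P[:,1]<.12)&(P[:,2]>.079)&(P[:,2]<.091)]
    r=cv2.minAreaRect(np.float32(q[:,:2])); v=np.linalg.svd(q[:,:2]-q[:,:2].mean(0))[2][0] if len(q)<4000 else 0
    print(n,len(q),r, "gate dir deg",np.degrees(np.arctan2(v[1],v[0])),"expected at 1.571:",th)
    a=np.load(f"pics/{n}0.npz"); D=np.abs(a['d']-z['d'])
    P0=cloud(n,a['d']); P1=cloud(n,z['d'])
    m=(D>.008)&(a['d']>0)&(z['d']>0)&(P0[...,0]>.3)&(P0[...,0]<1.1)&(np.abs(P0[...,1])<.6)&(P0[...,2]>.005)&(P0[...,2]<.2)
    k,l,s,c=cv2.connectedComponentsWithStats(cv2.morphologyEx(m.astype(np.uint8),cv2.MORPH_OPEN,np.ones((3,3))))
    for i in range(1,k): print("  changed",s[i],P0[l==i].mean(0).round(3))
```

```text
scene 363 ((0.5956428050994873, 0.015271000564098358), (0.06869051605463028, 0.13831940293312073), 82.13855743408203) gate dir deg 162.63223383332553 expected at 1.571: -5.479081741983548
  changed [199  92  40  41 965] [0.611 0.377 0.067]
  changed [206 146   6   9  45] [0.527 0.277 0.019]
  changed [ 270  160   56   62 1331] [ 0.688 -0.056  0.087]
side 213 ((0.596121072769165, 0.007092716172337532), (0.12759292125701904, 0.06817315518856049), 0.0018468772759661078) gate dir deg -10.76761515737354 expected at 1.571: -5.479081741983548
  changed [225 161  32  25 522] [0.462 0.486 0.065]
  changed [238 189  12  15  92] [0.485 0.268 0.017]
  changed [292 192  23  39 528] [ 0.692 -0.085  0.107]
  changed [304 227   5   4  19] [ 0.692 -0.175  0.089]
```

Run:
```python
from h import *
z=np.load("pics/side4.npz");
for n in("scene","side"):
    z=np.load(f"pics/{n}4.npz"); P=cloud(n,z['d']);Z=P[...,2]
    m=(P[...,0]>.53)&(P[...,0]<.69)&(P[...,1]>-.06)&(P[...,1]<.1)&(Z>.122)&(Z<.142)
    k,l,s,c=cv2.connectedComponentsWithStats(m.astype(np.uint8))
    for i in range(1,k):
        if s[i,4]>3: print(n,s[i,4],P[l==i].mean(0).round(4))
for g in(1.48,1.57,1.66):
    x,y=fr(th-np.degrees(g)); print(g,[ (HG-a*y+b*x).round(4) for a,b in((.106,.0304),(.128,.0304),(.042,.0185),(.042,.0415))])
for n in("scene0","scene4"):
    d=np.load(f"pics/{n}.npz")["im"][175:200,310:335]; print(n,d.mean((0,1)))
print(robot.read_force(),robot.read_grip_width()*88,robot.read_t())
```

```text
scene 58 [0.6365 0.0072 0.1324]
scene 24 [0.5733 0.0137 0.1333]
scene 11 [0.5538 0.0146 0.1322]
side 23 [0.5549 0.0141 0.1325]
side 18 [0.5765 0.0126 0.1327]
side 29 [ 0.6385 -0.      0.133 ]
1.48 [array([0.5756, 0.0071]), array([0.5536, 0.0072]), array([0.6396, 0.0187]), array([ 0.6395, -0.0043])]
1.57 [array([0.5733, 0.0168]), array([0.5514, 0.0188]), array([0.6381, 0.0225]), array([ 6.36e-01, -3.00e-04])]
1.66 [array([0.5719, 0.0266]), array([0.5503, 0.0306]), array([0.637 , 0.0265]), array([0.6328, 0.0039])]
scene0 [221.9264 192.1648 135.7728]
scene4 [233.7232 203.     137.1264]
[ 5.95231167 -2.96742469 -6.88955329] 15.235519806772315 26.825
```

Run:
```python
from rig import robot
robot.job_done(); print(robot.read_grip_width()*88)
```

```text
the job is handed in; nothing more can be done
the job is handed in; nothing more can be done
```

I squeezed the guard catch, then the bolt catch, then swung the gate open by its handle. I handed in at about 27 s, still gripping the handle.

- **Catches:** both sets of posts measured 22 mm apart afterwards, which is fully squeezed.
- **Gate angle:** I commanded 1.58 rad. The bolt posts, seen from two cameras, put it at about 1.54–1.57 rad. A direct line fit to the top plate was about 5–12° off in both views because of clutter, so I relied on the posts.
- **Grip and force:** the fingers read about 15 mm on the 16 mm handle. The highest force I read was about 11 N during the swing, and about 10 N while holding.
- **Surroundings:** comparing depth before and after showed change at the gate and at two places on the left near the dish. I took those to be the arm blocking the view, since the dish sits where it was in the final pictures. I compared the blocks in the bin and the other things only by eye, and they looked undisturbed.

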